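Find the flush release and open the slip printer

ROBOT

A 6-joint arm with a two-finger parallel gripper is mounted at the origin on a cart in front of the work surface, level with it; the furniture and walls round the work are solid. World frame = base frame: x ahead of the robot, y to its left, z up, the work surface at z = 0. Lengths are in mm, angles in rad, forces in N, time in s.
With the tool pointing down it reaches from about 300 to 850 mm from the base axis. Payload 4.2 kg.
Tool frame: the origin (TCP) lies at the very end of the fingers, on their centre line; the grasp point (between the pads) lies 19 mm behind it; z points along the fingers, y is the line along which they close (so a half turn about z gives the same grasp; the last joint's range is limited). The gripper opens to 91 mm and grips with 3 to 60 N. Pads are 32 mm wide; open, the fingers measure 118 mm over their backs; the gripper's body (76 mm by 178 mm) begins 60 mm behind the grasp point.
Start: joints at [-1.219, 0.32, 1.565, -0, 1.257, -0.02], TCP at [208.898, -535.728, 213.976] pointing down, gripper open.
Joint ranges: [-3.11, 3.11], [-0.84, 2.01], [0.21, 2.61], [-1.34, 4.49], [0.05, 2.63], [-2.56, 2.56]. Speed limits (rad/s): [2.57, 2.57, 3.14, 3.14, 3.14, 3.14].

INTERFACE

Orientations are given as [roll, pitch, yaw] about the fixed x, y, z axes, in that order (R = Rz(yaw) Ry(pitch) Rx(roll)).
In Python, from plant import state, get_image, close_job gives the robot as it stands. The module is installed in compiled form; this text tells all that it offers.
- The arm moves only by the shell command python3 -m jog 'ROWS'. ROWS is JSON, a list of rows, each a list of 3 entries, a list of its own where there are three numbers: the opening, from 0 (shut) to 1 (fully open), then the shift along the tool's x, y, z in units of 0.4 m (1.0 is 0.4 m), then the turn, a rotation vector about the tool's x, y, z in units of 90 degrees (1.0 is 90 degrees). In form: [[claw, [tx, ty, tz], [ax, ay, az]], ...]. A call has exactly 10 rows; each row is the pose to reach, as a shift and turn from the pose commanded when the call began, along the tool's axes at that moment; what a row does not reach only later rows make up. A row lasts 1/8 s, in which the tool goes at most 62.5 mm and 10.7 degrees, less where a joint would pass 70% of its speed; a pose out of reach is approached as far as the arm can. A call with a number of a shift or a turn outside -1 to 1 is refused whole. A call with a gripper value outside its range is refused whole. The fingers move at their own pace and stop on an object; the grip force is fixed at half the most. Time passes only in rows, so rows that repeat a pose let the fingers close, or fill a call up. It gives the time, the measured TCP pose, the force, the opening and the grip force at its end, in the units of the state.
- state(): the state, without advancing time (a new reading comes with each control period).
- get_image(name): name is "scene" or "side" or "wrist"; returns a dict with "image" (400x640x3 uint8, red, green, blue), "vfov" (degrees; the focal length in pixels is half the picture's height over the tangent of half this angle, whatever the lens; pixels are square), "cx", "cy" (the principal point, pixels), "rvec" (rotation vector, rad) and "tvec" (3), from world to camera coordinates, as OpenCV has them; the wrist camera has in their place "tool_from_camera" (4x4, takes a point from camera to tool coordinates, whose origin is the TCP and whose axes are the flange's). Camera axes: x right, y down, z forward; pixel columns grow to the right and rows downward; lengths in mm; the calibration is good to about 2 mm. A picture is of the moment at which its call begins: read the wrist's pose just before it. There is no depth.
- close_job(): hands the job in; it is judged then, once.
The state is a dict: "time": time; "joint_positions": joint angles; "qvel": joint speeds; "joint_torque": joint torques, N m; "position": TCP position; "tcp_rot": TCP orientation; "force": force on the tool from outside, world axes, zero at the start; "moment": the same for the moment, N m; "width": opening from 0.0 (shut) to 1.0 (fully open); "grip_force": force on a finger pad.
Only numpy, scipy, OpenCV 4.12 (cv2) and the standard library are available. Lean on these libraries where they do the work, as an engineer would, in place of code of your own. Each camera call takes 0.05 s, during which the arm holds its last target. There are 200 camera calls.

TASK

The slip printer is out of paper: open it for a new roll. Feel along the flat panel in front of its cover for the unmarked flush release key, press the key until the cover springs up, then push the cover right over with the fingers until it stays open leaning back. Grasp and lift nothing, leave the printer where it stands, and do not disturb the things around it.

Things in the scene. Friction and masses are not known exactly. Their poses are not given: they have to be found in the camera images.
- slip_printer: Low desktop slip printer, loose on rubber feet: 184 deep x 220 wide x 62 mm high, 1.9 kg, light grey shell; dark cover on its rear two thirds, light grey deck with a flat panel in front of it. Origin: centre of its underside (front wall 94 mm before it, back wall 90 mm behind). x axis from its front to its back, y along its width, z up
- panel_mid (a point): Middle of the flat panel let into the deck, on its surface, 60.5 mm above the bench. Visible panel: 48 mm along the printer's x, 98 mm along its y, rigid, 1.5 mm below the rim round it. The release key lies somewhere along it, at a place not given: its centre up to 30 mm either side of this point along the printer's y, other on each printer
- panel_end (a point): On the panel's surface at the end of its visible length, 49 mm from panel_mid along the printer's +y. The key to be felt for is a plain plate of the panel's grey, 28 mm along y x 42 mm along x, centred across the panel, its face 1.5 mm below the panel, with a hairline gap. Closed fingertips wider than 28 mm enter only with their wide side along the printer's x
- release_key (a joint): Stroke of the release key: 0 at rest, 0.005 m fully down (its face then 6.5 mm below the panel). It gives from 2.5 N, is fully down at 5 N and springs back. Past about 3 to 3.5 mm it withdraws the cover's catch, and the cover springs up by itself in about half a second
- cover (a joint): Angle of the cover: 0 closed and level (held by the catch), about 0.8 rad when sprung up, 1.57 upright, 1.92 at its stop, leaning back. 160 g, no stay: let go short of upright it falls back to 0.8, past upright it leans back by itself. Sprung up, its front edge can be pushed back by fingers standing before it; the edge rises as it goes
- cover_hinge (a point): Middle of the cover's hinge, which runs along the printer's y: 74 mm behind the printer's origin along x, 58 mm above the bench. The cover, 220 mm wide and 7.5 mm thick, reaches 100 mm from it towards the printer's front
- cover_edge (a point): Middle of the cover's front edge, 3 mm above its underside (moves with the cover), 100 mm from the hinge: 58 mm above the bench when closed, about 128 mm when sprung up, 152 mm when leaning back at the stop. A steel catch bar 80 mm wide hangs 13 mm below this edge
- label_roll: Spare roll of white labels standing on end, 84 mm across, 61 mm high, origin at the centre of its underside; to the right of the printer, to be left alone
- white_jar: Cream jar with a screw lid, 53 mm across, 46 mm high, origin at the centre of its underside; beside the rubber stamp and the label roll, to be left alone
- barcode_scanner: Dark bar code scanner lying down, 131 x 93 x 36 mm, origin at the centre of its underside; behind the printer, beside the bag sealer, to be left alone
- product_box: White product box 60 x 155 x 45 mm, origin at the centre of its underside; behind the printer, before the drawer cabinet, to be left alone
- stapler: Small stapler 28 x 122 x 36 mm, origin at the centre of its underside; to the left of the printer, to be left alone

How it is judged (in metres and radians):
On the way:
1. the release key is pressed and the cover springs up (value of joint release_key above 0.002 m and value of joint cover between 0.1 and 1.2 rad), for 0.05 s.
At the end, for the whole second after the job is handed in: The cover leans back past upright (more than 1.65 rad) and rests, the release key is up again, and the printer stands level on the bench (value of joint cover above 1.65 rad and velocity of joint cover below 0.3 rad/s and value of joint release_key below 0.001 m and angle between slip_printer's own z axis and vertical below 0.05 rad and linear speed of slip_printer below 0.02 m/s); the robot touches nothing.
It fails at once if the printer is shoved more than 4 cm (distance of slip_printer from where it was at the start of the episode above 0.04 m).
It fails at once if the printer is lifted or tipped (height (world z) of slip_printer above 0.012 m or angle between slip_printer's own z axis and vertical above 0.12 rad).
It fails at once if one of the things around the printer is moved more than 2.5 cm or lifted (distance of any of label_roll, white_jar, barcode_scanner, product_box, stapler from where it was at the start of the episode above 0.025 m).
It also fails if it takes over 64 s, if anything falls off the work surface, if the arm or the gripper's body presses on something with over 40 N, if the wrist force passes 120 N, or if a joint passes its speed limit or range.

## Working session

There is one attempt and no reset: what is moved stays moved. The work goes in short steps, Python scripts to look and compute and a shell command to move; the robot and the scene stay as the last step left them, time stands still between calls to the robot, and variables do not carry over. Pictures are saved under pics/ and viewed, at most 10 in all, crops included, and the job is handed in when it is done.

```bash
mkdir -p pics; cat > h.py <<'E'
import numpy as np,cv2
from plant import state,get_image
def save(d,n): cv2.imwrite('pics/'+n,d['image'][:,:,::-1])
def cast(d,uv,z):
    f=200/np.tan(np.radians(d['vfov'])/2)
    R,_=cv2.Rodrigues(np.array(d['rvec'],float)); t=np.array(d['tvec'],float).ravel()
    c=-R.T@t; r=R.T@np.array([(uv[0]-d['cx'])/f,(uv[1]-d['cy'])/f,1])
    return c+r*(z-c[2])/r[2]
E
python3 - <<'E'
from h import *
import pickle
print(state())
for n in('scene','side'):
    d=get_image(n); save(d,n+'1.png'); pickle.dump(d,open(n+'1.pkl','wb')); print({k:v for k,v in d.items() if k!='image'})
E
```

```text
{'time': 0.0, 'joint_positions': array([-1.21898863e+00,  3.20310937e-01,  1.56565480e+00,  2.78951729e-06,
        1.25739055e+00, -1.99879744e-02]), 'qvel': array([-0.00163722,  0.00147907,  0.00228359,  0.00067107, -0.00016423,
       -0.00034995]), 'joint_torque': array([-1.03645081e-03, -4.12467563e+01, -2.31971669e+01,  7.25041190e-02,
        4.57888981e-02, -1.37330294e-04]), 'position': array([ 208.72926276, -535.24803156,  213.1187504 ]), 'tcp_rot': array([-3.13982942e+00, -3.79007487e-05,  3.71794775e-01]), 'force': array([-0.27356576, -0.11981575, -0.01913328]), 'moment': array([-0.01434887,  0.06935756,  0.00808085]), 'grip_force': 0.0, 'width': 1.0018818997937045}
{'vfov': 44.38472629081162, 'cx': 321.22589185206397, 'cy': 202.09191139208622, 'rvec': array([ 1.22337447, -2.32479302,  0.92182598]), 'tvec': array([408.58333012, 369.60432851, 843.18594929])}
{'vfov': 55.60130744604587, 'cx': 325.02437970148065, 'cy': 199.32367050456733, 'rvec': array([ 2.00929488, -0.3728671 ,  0.23980051]), 'tvec': array([-541.40041808,  189.5349507 ,  676.08961221])}
```

View pics/scene1.png

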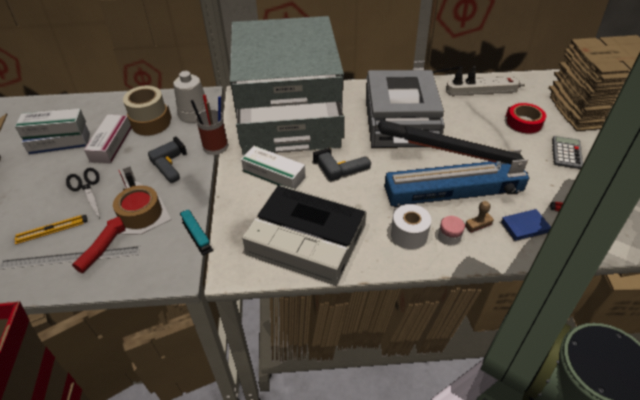

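View pics/side1.png

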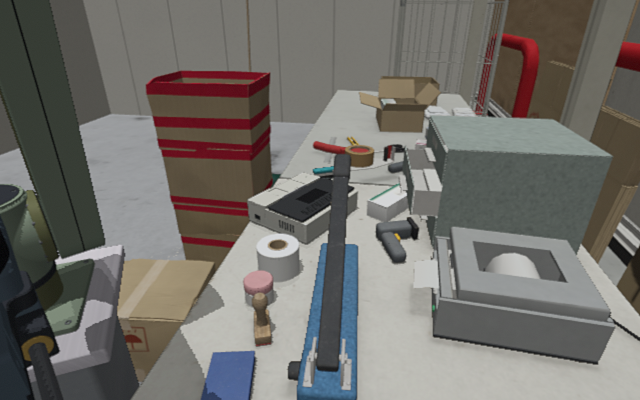

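The scene view shows the printer at about (305,232): its cover's corners are near (257,217), (281,188), (365,204) and (348,245). The side view shows it at about (303,205), partly behind the sealer.

```bash
python3 - <<'E'
from h import *
import pickle
d=pickle.load(open('scene1.pkl','rb')); im=d['image']
crop=im[175:290,230:380]; cv2.imwrite('pics/crop1.png',cv2.resize(crop,None,fx=5,fy=5,interpolation=cv2.INTER_CUBIC)[:,:,::-1])
g=cv2.cvtColor(im,cv2.COLOR_RGB2GRAY); m=np.zeros_like(g); m[180:255,245:372]=(g[180:255,245:372]<75)*255
m=cv2.morphologyEx(m,cv2.MORPH_OPEN,np.ones((3,3)))
c=max(cv2.findContours(m,0,2)[0],key=cv2.contourArea); h=cv2.convexHull(c)
q=cv2.approxPolyDP(h,5,True)[:,0]; print(cv2.contourArea(c),q.tolist())
for p in q: print(cast(d,p,62).round(1))
E
```

```text
3626.5 [[271, 180], [363, 211], [350, 253], [260, 218]]
[734.1 138.3  62. ]
[529.9  19.9  62. ]
[451.8 113.9  62. ]
[643.1 219.4  62. ]
```

View pics/crop1.png

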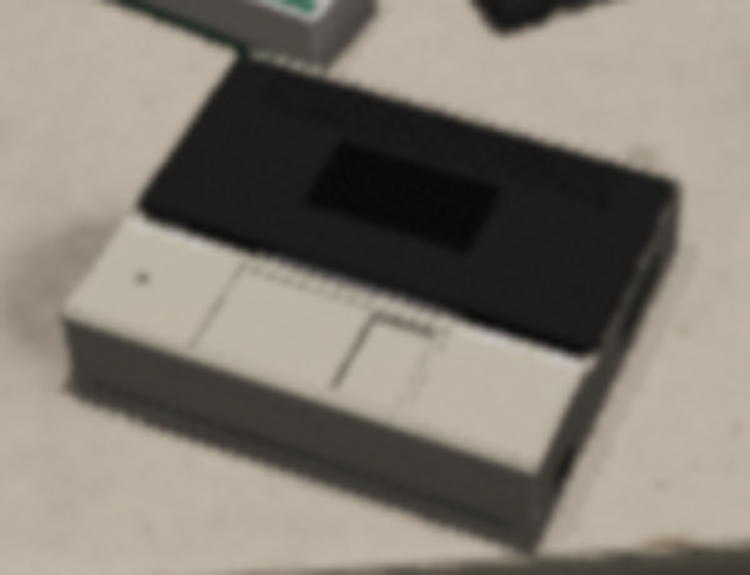

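The crop clearly shows the printer. The panel's left end runs (245,265)–(195,345) and its right end is near (445,325). A dark shadow line at (370,320)–(335,388) looks like the key's +y edge, with the key reaching to about (430,335). I'll turn these into world points.

```bash
python3 - <<'E'
from h import *
import pickle
d=pickle.load(open('scene1.pkl','rb'))
P=lambda p,z: cast(d,(p[0]/5+230-.4,p[1]/5+175-.4),z)
C=np.array([P(p,62) for p in[(240,58),(143,208),(585,355),(680,187)]]); print(C.round(1))
print('w',np.linalg.norm(C[0]-C[3]),np.linalg.norm(C[1]-C[2]),'d',np.linalg.norm(C[0]-C[1]),np.linalg.norm(C[2]-C[3]))
y=(C[0]-C[3]+C[1]-C[2])[:2]; y/=np.linalg.norm(y); x=np.array([y[1],-y[0]])
print('yaw',np.arctan2(x[1],x[0]))
F=(C[1]+C[2])[:2]/2; B=(C[0]+C[3])[:2]/2; print('front mid',F,'back',B)
D=np.array([P(p,61) for p in[(65,318),(535,470)]]); print('deck front',D,np.linalg.norm(D[0]-D[1]))
o=F+26*x; print('origin by cover edge',o)
for n,p,z in[('deckfL',(65,318),62),('deckfR',(535,470),62),('panL',(245,265),61),('panLf',(195,345),61),('panR',(445,325),61),('keyLb',(372,320),60),('keyLf',(335,388),60),('keyRb',(432,335),60),('keyRf',(410,400),60),('cR',(585,355),62),('bR',(680,187),62),('bL',(240,58),62)]:
    q=P(p,z)[:2]; print(n,q.round(1),'printer',((q-o)@x).round(1),((q-o)@y).round(1))
E
```

```text
[[707.  136.2  62. ]
 [650.  220.1  62. ]
 [471.5 108.2  62. ]
 [524.2  16.9  62. ]]
w 218.25759266718512 210.7102162091363 d 101.46214320799386 105.37410759466981
yaw -1.0018286449429326
front mid [560.74746273 164.11933188] back [615.6334608   76.54809248]
deck front [[614.58421223 277.97578538  61.        ]
 [435.99104525 159.18867831  61.        ]] 214.48985080455225
origin by cover edge [574.75529167 142.21543433]
deckfL [613.8 278.3] printer -93.6 106.2
deckfR [435.4 159.6] printer -89.7 -108.0
panL [596.3 199.5] printer -36.7 49.1
panLf [570.2 239.7] printer -84.6 48.7
panR [519.  146.9] printer -34.0 -44.4
keyLb [539.7 170.5] printer -42.7 -14.3
keyLf [517.8 202.9] printer -81.8 -15.2
keyRb [518.3 154. ] printer -40.4 -41.2
keyRf [494.9 180.7] printer -75.5 -46.6
cR [471.5 108.2] printer -27.0 -105.4
bR [524.2  16.9] printer 78.3 -110.1
bL [707.  136.2] printer 76.4 108.2
```

```bash
python3 - <<'E'
from h import *
import pickle
S=pickle.load(open('scene1.pkl','rb'));D=pickle.load(open('side1.pkl','rb'))
def cam(d):
    R,_=cv2.Rodrigues(np.array(d['rvec'])); return -R.T@np.array(d['tvec'])
def plane(d,a,b):
    c=cam(d); n=np.cross(cast(d,a,-100)-c,cast(d,b,-100)-c); n/=np.linalg.norm(n); return n,n@c
print(cam(S),cam(D))
n1,d1=plane(S,(625,50),(500,340)); n2,d2=plane(D,(25,40),(70,220))
print('post dir',np.cross(n1,n2))
for z in(0,300): print(z,np.linalg.solve([n1[:2],n2[:2]],[d1-n1[2]*z,d2-n2[2]*z]))
for p,z in[((240,148),0),((340,148),0),((247,127),100),((340,122),100),((232,62),250),((340,72),250),((388,130),80),((520,160),80)]: print(p,z,cast(S,p,z).round())
E
```

```text
[-34.21052665 506.65445221 869.85122194] [ 312.99775729 -679.4088446   475.99485267]
post dir [ 0.01465252 -0.02112742  0.14196744]
0 [ 39.84574866 247.32715098]
300 [ 70.80886964 202.68150851]
(240, 148) 0 [952. 116.   0.]
(340, 148) 0 [ 794. -109.    0.]
(247, 127) 100 [902. 108. 100.]
(340, 122) 100 [783. -98. 100.]
(232, 62) 250 [964.  94. 250.]
(340, 72) 250 [778. -92. 250.]
(388, 130) 80 [ 705. -195.   80.]
(520, 160) 80 [ 434. -381.   80.]
```

```bash
python3 -m jog '[[0,[0.07,-0.07,0],[0,0,-0.1]],[0,[0.14,-0.14,0],[0,0,-0.2]],[0,[0.21,-0.21,0],[0,0,-0.3]],[0,[0.28,-0.28,0],[0,0,-0.4]],[0,[0.35,-0.35,0],[0,0,-0.5]],[0,[0.42,-0.42,0],[0,0,-0.6]],[0,[0.49,-0.49,0],[0,0,-0.7]],[0,[0.56,-0.56,0],[0,0,-0.8]],[0,[0.63,-0.63,0],[0,0,-0.9]],[0,[0.69,-0.69,0],[0,0,-1]]]'
cat >> h.py <<'E'
from scipy.spatial.transform import Rotation as Ro
O=np.array([574.8,142.2]);YAW=-1.002
X=np.array([np.cos(YAW),np.sin(YAW)]);Y=np.array([-X[1],X[0]])
def W(px,py,z): return np.append(O+px*X+py*Y,z)
def rel(target,tilt=0):  # rows to reach target(printer coords px,py,z) with tilt about tool x
    s=state(); R=Ro.from_euler('xyz',s['tcp_rot']); T=Ro.from_euler('xyz',[np.pi,0,YAW+np.pi])*Ro.from_rotvec([tilt,0,0])
    d=R.inv().apply(W(*target)-s['position']); r=(R.inv()*T).as_rotvec()
    p=s['position']; q=p[:2]-O
    print('t',s['time'].__round__(2),'printer',(q@X).round(1),(q@Y).round(1),p[2].round(1),'F',np.round(s['force'],1)); print('shift',(d/400).round(4),'turn',(r/(np.pi/2)).round(4),'j',s['joint_positions'].round(2))
E
python3 -c "
from h import *
rel((-60.6,-28.7,214))"
```

```text
time: 1.35
position: [365.9, -176.9, 213.7]
tcp_rot: [-3.141, -0.0, 1.948]
force: [-0.6, -0.9, -0.3]
width: 0.007
grip_force: 0.0
t 1.35 printer 156.3 -347.9 213.7 F [-0.6 -0.9 -0.3]
shift [ 6.841e-01  6.802e-01 -6.000e-04] turn [-1.000e-04 -2.000e-04 -1.219e-01] j [-0.48  0.05  1.91  0.    1.18 -0.86]
```

```bash
python3 -m jog '[[0,[0.08,0.08,0],[0,0,-0.02]],[0,[0.16,0.16,0],[0,0,-0.04]],[0,[0.24,0.24,0],[0,0,-0.06]],[0,[0.32,0.32,0],[0,0,-0.08]],[0,[0.40,0.40,0],[0,0,-0.10]],[0,[0.48,0.48,0],[0,0,-0.122]],[0,[0.56,0.56,0],[0,0,-0.122]],[0,[0.64,0.64,0],[0,0,-0.122]],[0,[0.684,0.68,0],[0,0,-0.122]],[0,[0.684,0.68,0],[0,0,-0.122]]]'
python3 - <<'E'
from h import *
rel((-60.6,-28.7,100),0.35)
s=state(); d=get_image('wrist'); save(d,'wrist1.png'); print(d['tool_from_camera'],d['vfov'])
E
```

```text
time: 2.6
position: [519.7, 176.1, 213.3]
tcp_rot: [-3.14, 0.0, 2.136]
force: [-1.1, -0.9, -0.3]
width: 0.005
grip_force: 0.0
t 2.6 printer -58.2 -28.2 213.3 F [-1.1 -0.9 -0.3]
shift [ 0.006  -0.0009  0.2832] turn [ 0.2219 -0.0003 -0.0022] j [ 0.31  0.28  1.62 -0.    1.24 -0.26]
[[ 5.03730266e-04 -9.61901067e-01 -2.73397299e-01  7.64324078e+01]
 [ 9.99999838e-01  5.56517894e-04 -1.15527739e-04  6.85627325e-02]
 [ 2.63276745e-04 -2.73397197e-01  9.61901192e-01 -1.71285677e+02]
 [ 0.00000000e+00  0.00000000e+00  0.00000000e+00  1.00000000e+00]] 62.69185221988574
```

View pics/wrist1.png

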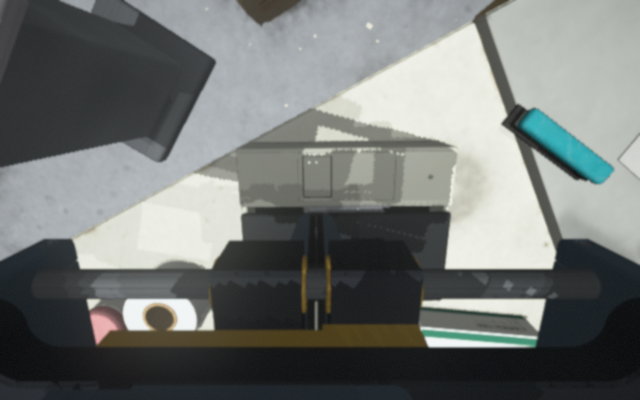

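The wrist view shows the key as an outlined rectangle, columns 303–332, rows 152–197, almost on the finger line. I'll check it numerically on a crop.

```bash
python3 - <<'E'
from h import *
s=state(); d=get_image('wrist'); print(d['cx'],d['cy'])
cv2.imwrite('pics/wcrop.png',cv2.resize(d['image'][135:225,225:465],None,fx=3.3,fy=3.3,interpolation=cv2.INTER_CUBIC)[:,:,::-1])
f=200/np.tan(np.radians(d['vfov'])/2);M=np.array(d['tool_from_camera']);R=Ro.from_euler('xyz',s['tcp_rot'])
c=s['position']+R.apply(M[:3,3])
def P(u,v,z):
    r=R.apply(M[:3,:3]@[(u-d['cx'])/f,(v-d['cy'])/f,1]); q=c+r*(z-c[2])/r[2]; q=q[:2]-O; return (q@X).round(1),(q@Y).round(1)
for n,u,v,z in[('key',303,152,59.5),('key',332,197,59.5),('keymid',317.5,174.5,59.5),('deckfront',345,147,62),('coveredge',345,208,62),('panelend+',394,175,61),('deckL',240,180,62),('deckR',452,180,62)]: print(n,P(u,v,z))
E
```

```text
315.7500013360728 193.05822643630472
key (np.float64(-84.0), np.float64(-41.9))
key (np.float64(-37.2), np.float64(-12.6))
keymid (np.float64(-61.0), np.float64(-27.6))
deckfront (np.float64(-89.2), np.float64(-0.5))
coveredge (np.float64(-26.0), np.float64(0.8))
panelend+ (np.float64(-60.6), np.float64(49.6))
deckL (np.float64(-56.2), np.float64(-105.9))
deckR (np.float64(-55.5), np.float64(108.2))
```

View pics/wcrop.png

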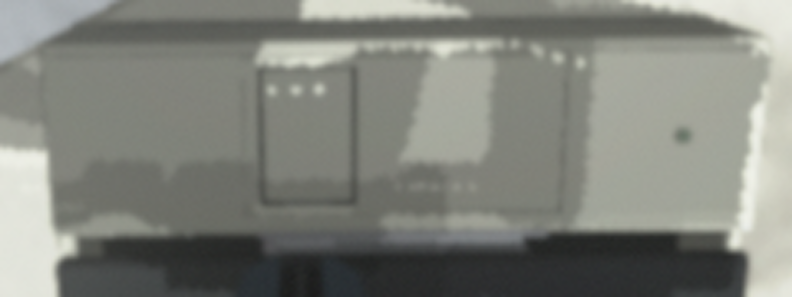

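The crop confirms the outlined key plate, centred at about px −60, py −27.5 in the printer frame. The deck edges and cover edge also match the given sizes. Next I tilt the tool 20° so that one fingertip edge enters the key, and approach.

```bash
python3 -c "
from h import *
rel((-60,-34.2,82),0.35)"
```

```text
t 2.7 printer -57.2 -29.5 213.6 F [ 1.  -1.1 -0.4]
shift [ 0.0071 -0.0113  0.3291] turn [ 0.2217 -0.0004 -0.0035] j [ 0.3   0.28  1.63 -0.    1.24 -0.26]
```

```bash
python3 -m jog '[[0,[0.007,-0.011,0.04],[0.1,0,0]],[0,[0.007,-0.011,0.1],[0.222,0,0]],[0,[0.007,-0.011,0.16],[0.222,0,0]],[0,[0.007,-0.011,0.21],[0.222,0,0]],[0,[0.007,-0.011,0.25],[0.222,0,0]],[0,[0.007,-0.011,0.28],[0.222,0,0]],[0,[0.007,-0.011,0.3],[0.222,0,0]],[0,[0.007,-0.011,0.315],[0.222,0,0]],[0,[0.007,-0.011,0.329],[0.222,0,0]],[0,[0.007,-0.011,0.329],[0.222,0,0]]]'
python3 -c "
from h import *
rel((-60,-34.2,66),0.35); rel((-60,-34.2,56),0.35)"
```

```text
time: 3.95
position: [514.4, 175.4, 82.1]
tcp_rot: [-2.792, 0.0, 2.134]
force: [0.5, 0.0, -0.6]
width: 0.006
grip_force: 0.0
t 3.95 printer -60.5 -33.0 82.1 F [ 0.5  0.  -0.6]
shift [-0.0013  0.0109  0.0389] turn [ 0.0006 -0.0011 -0.0031] j [ 0.35  0.56  1.57 -0.07  1.35 -0.18]
t 3.95 printer -60.5 -33.0 82.1 F [ 0.5  0.  -0.6]
shift [-0.0013  0.0194  0.0624] turn [ 0.0006 -0.0011 -0.0031] j [ 0.35  0.56  1.57 -0.07  1.35 -0.18]
```

```bash
python3 -m jog '[[0,[0,0.003,0.01],[0,0,0]],[0,[0,0.007,0.025],[0,0,0]],[0,[0,0.011,0.039],[0,0,0]],[0,[0,0.0118,0.0413],[0,0,0]],[0,[0,0.0127,0.0437],[0,0,0]],[0,[0,0.0135,0.046],[0,0,0]],[0,[0,0.0144,0.0484],[0,0,0]],[0,[0,0.0144,0.0484],[0,0,0]],[0,[0,0.0144,0.0484],[0,0,0]],[0,[0,0.0144,0.0484],[0,0,0]]]'
python3 -c "
from h import *
rel((-60,-34.2,58),0.35)"
```

```text
time: 5.2
position: [513.6, 174.8, 62.2]
tcp_rot: [-2.793, 0.0, 2.134]
force: [-0.5, 0.4, 0.0]
width: 0.005
grip_force: 0.0
t 5.2 printer -60.4 -34.0 62.2 F [-0.5  0.4  0. ]
shift [-0.001   0.0032  0.01  ] turn [ 0.0008 -0.0011 -0.0032] j [ 0.35  0.58  1.59 -0.07  1.31 -0.18]
```

```bash
python3 -m jog '[[0,[0,0.001,0.0024],[0,0,0]],[0,[0,0.0017,0.0047],[0,0,0]],[0,[0,0.0022,0.0059],[0,0,0]],[0,[0,0.0026,0.0071],[0,0,0]],[0,[0,0.0030,0.0083],[0,0,0]],[0,[0,0.0030,0.0083],[0,0,0]],[0,[0,0.0030,0.0083],[0,0,0]],[0,[0,0.0030,0.0083],[0,0,0]],[0,[0,0.0030,0.0083],[0,0,0]],[0,[0,0.0030,0.0083],[0,0,0]]]'
python3 -c "
from h import *
rel((-60,-34.2,56),0.35)"
```

```text
time: 6.45
position: [513.7, 174.8, 58.6]
tcp_rot: [-2.793, 0.0, 2.134]
force: [-0.4, 0.2, 3.2]
width: 0.005
grip_force: 2.1
t 6.45 printer -60.4 -34.0 58.6 F [-0.4  0.2  3.2]
shift [-0.001   0.0017  0.0064] turn [ 0.001  -0.0011 -0.0032] j [ 0.35  0.59  1.59 -0.07  1.3  -0.18]
```

3.2 N with the tip yielding means the key is giving (the rigid panel would not). I press on.

```bash
python3 -m jog '[[0,[0,0.0004,0.0012],[0,0,0]],[0,[0,0.0009,0.0024],[0,0,0]],[0,[0,0.0013,0.0036],[0,0,0]],[0,[0,0.0018,0.0048],[0,0,0]],[0,[0,0.0022,0.006],[0,0,0]],[0,[0,0.0026,0.0071],[0,0,0]],[0,[0,0.0026,0.0071],[0,0,0]],[0,[0,0.0026,0.0071],[0,0,0]],[0,[0,0.0026,0.0071],[0,0,0]],[0,[0,0.0026,0.0071],[0,0,0]]]'
python3 - <<'E'
from h import *
rel((-60,-34.2,110),0)
d=get_image('scene'); save(d,'scene2.png'); cv2.imwrite('pics/s2.png',cv2.resize(d['image'][120:300,200:420],None,fx=2,fy=2)[:,:,::-1])
E
```

```text
time: 7.7
position: [513.7, 174.8, 56.1]
tcp_rot: [-2.793, 0.0, 2.134]
force: [0.8, 0.9, 6.8]
width: 0.002
grip_force: 3.3
t 7.7 printer -60.4 -34.0 56.1 F [0.8 0.9 6.8]
shift [-0.001  -0.0466 -0.1265] turn [-0.2218 -0.0005 -0.0034] j [ 0.35  0.59  1.6  -0.07  1.3  -0.18]
```

View pics/s2.png

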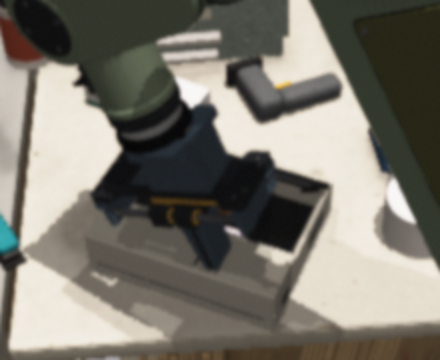

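The printer's dark interior is visible at (285,215) and the key has bottomed at 6.8 N, so the cover has sprung up. I rise, straighten the tool and centre it in front of the edge.

```bash
python3 -m jog '[[0,[0,-0.009,-0.024],[0,0,0]],[0,[0,-0.017,-0.047],[0,0,0]],[0,[0,-0.026,-0.07],[0,0,0]],[0,[0,-0.035,-0.1],[-0.05,0,0]],[0,[0,0,-0.125],[-0.12,0,0]],[0,[0,0.035,-0.151],[-0.18,0,0]],[0,[0,0.035,-0.151],[-0.222,0,0]],[0,[0,0.035,-0.151],[-0.222,0,0]],[0,[0,0.035,-0.151],[-0.222,0,0]],[0,[0,0.035,-0.151],[-0.222,0,0]]]'
python3 - <<'E'
from h import *
rel((55,0,112),0)
d=get_image('wrist'); a=d['image']
d=get_image('side'); b=cv2.resize(d['image'][120:320,200:480],None,fx=1.5,fy=1.5)
cv2.imwrite('pics/two.png',np.vstack([cv2.resize(a,(420,262)),b])[:,:,::-1])
E
```

```text
time: 9.0
position: [542.5, 193.1, 107.4]
tcp_rot: [-3.141, 0.0, 2.134]
force: [-0.1, -0.8, -0.0]
width: 0.005
grip_force: 0.0
t 9.0 printer -60.3 0.2 107.4 F [-0.1 -0.8 -0. ]
shift [-0.2881  0.0011 -0.0115] turn [-0.0004  0.     -0.0033] j [ 0.32  0.41  1.72 -0.    1.02 -0.24]
```

View pics/two.png

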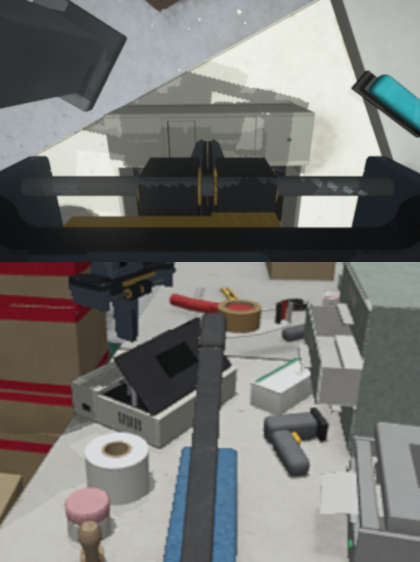

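The side part shows the cover sprung up (edge around (190,325)) with the closed fingers standing in front of it, near (130,330). I push along +px.

```bash
python3 -m jog '[[0,[-0.03,0,0],[0,0,0]],[0,[-0.06,0,0],[0,0,0]],[0,[-0.08,0,0],[0,0,0]],[0,[-0.1,0,0],[0,0,0]],[0,[-0.12,0,-0.002],[0,0,0]],[0,[-0.14,0,-0.004],[0,0,0]],[0,[-0.16,0,-0.006],[0,0,0]],[0,[-0.18,0,-0.008],[0,0,0]],[0,[-0.2,0,-0.01],[0,0,0]],[0,[-0.2,0,-0.01],[0,0,0]]]'
python3 - <<'E'
from h import *
rel((65,0,115),0)
d=get_image('side'); cv2.imwrite('pics/push.png',cv2.resize(d['image'][110:260,220:400],None,fx=2,fy=2)[:,:,::-1])
E
```

```text
time: 10.35
position: [585.2, 124.1, 111.1]
tcp_rot: [-3.141, 0.0, 2.133]
force: [0.8, 1.1, -1.4]
width: 0.004
grip_force: 0.1
t 10.35 printer 20.9 -1.0 111.1 F [ 0.8  1.1 -1.4]
shift [-0.1103  0.0031 -0.0096] turn [-0.0004  0.0002 -0.0042] j [ 0.19  0.44  1.66 -0.    1.05 -0.37]
```

View pics/push.png

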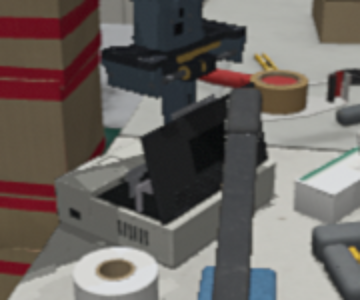

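The cover is being pushed up steeply, with its near edge at (148,140) and the fingers behind it. I continue past upright, slowly.

```bash
python3 -m jog '[[0,[-0.015,0,-0.001],[0,0,0]],[0,[-0.03,0,-0.002],[0,0,0]],[0,[-0.045,0,-0.003],[0,0,0]],[0,[-0.06,0,-0.004],[0,0,0]],[0,[-0.075,0,-0.005],[0,0,0]],[0,[-0.09,0,-0.006],[0,0,0]],[0,[-0.102,0,-0.008],[0,0,0]],[0,[-0.115,0,-0.01],[0,0,0]],[0,[-0.115,0,-0.01],[0,0,0]],[0,[-0.115,0,-0.01],[0,0,0]]]'
python3 - <<'E'
from h import *
rel((-60,0,120),0)
d=get_image('side'); cv2.imwrite('pics/push2.png',cv2.resize(d['image'][110:260,220:400],None,fx=2,fy=2)[:,:,::-1])
E
```

```text
time: 11.65
position: [609.3, 86.4, 115.6]
tcp_rot: [-3.142, -0.0, 2.134]
force: [0.4, 0.3, -0.3]
width: 0.006
grip_force: 0.0
t 11.65 printer 65.6 -1.0 115.6 F [ 0.4  0.3 -0.3]
shift [ 0.3141  0.0007 -0.011 ] turn [-0.0001 -0.     -0.0034] j [ 0.12  0.46  1.61  0.    1.08 -0.44]
```

View pics/push2.png

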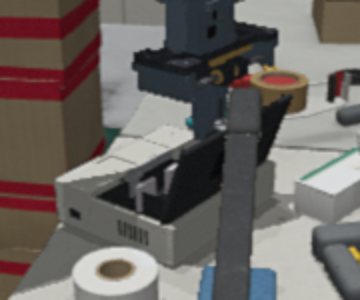

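The cover leans back, its near edge rising from (168,210) to (195,135), and there is no contact force left. I retreat straight forward, then up.

```bash
python3 -m jog '[[0,[0.03,0,0],[0,0,0]],[0,[0.07,0,0],[0,0,0]],[0,[0.12,0,0],[0,0,0]],[0,[0.18,0,0],[0,0,0]],[0,[0.25,0,0],[0,0,0]],[0,[0.31,0,0],[0,0,0]],[0,[0.36,0,-0.05],[0,0,0]],[0,[0.4,0,-0.12],[0,0,0]],[0,[0.4,0,-0.2],[0,0,0]],[0,[0.4,0,-0.2],[0,0,0]]]'
python3 - <<'E'
from h import *
rel((-60,0,120),0)
d=get_image('side'); e=get_image('scene')
cv2.imwrite('pics/end.png',np.hstack([cv2.resize(x,None,fx=2,fy=2) for x in(d['image'][110:280,220:400],e['image'][120:290,210:410])])[:,:,::-1])
E
```

```text
time: 12.95
position: [524.5, 223.3, 198.2]
tcp_rot: [3.136, 0.001, 2.136]
force: [-0.2, -0.5, 0.2]
width: 0.006
grip_force: 0.0
t 12.95 printer -95.5 1.3 198.2 F [-0.2 -0.5  0.2]
shift [-0.0885 -0.004   0.1956] turn [ 0.0036  0.0006 -0.0024] j [ 0.38  0.32  1.61  0.    1.21 -0.18]
```

View pics/end.png

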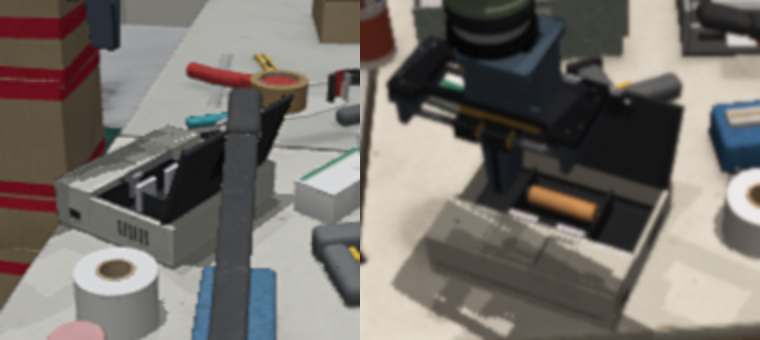

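The cover stays leaning back (side view edge near (290,97)), the printer hasn't visibly moved, and the arm is clear of everything.

```bash
python3 -c "
from plant import close_job
print(close_job())"
```

```text
the job is handed in; nothing more can be done
None
```

I found the release key, pressed it until the cover sprung up, then pushed the cover over until it stayed open leaning back; the job was handed in at about 13 s with the arm clear, and no verdict was returned.

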